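# Hold a freshly made caul flush on a sloped glue-up

### The job

In the joinery shop, slide the low vise's jaw well open by its red handle and leave it open, lift out the finished cork-soled walnut caul, and lay its sole flush over the red-brown veneer patch on the sloped face of the tilting jig, lined up with the patch and covering it. Keep the caul gripped by its rib and press it lightly but steadily against the slope: the job finishes while you are still holding and pressing it there, nothing is let go. Never press hard, and leave the other things on the bench where they are.

Things in the scene. Friction and masses are not known exactly. Their poses are not given: they have to be found in the camera images.
- caul: The finished part, a dark walnut pressing block with a cork-coloured sole, about 140 g (varies by a third). Flat base 100 x 60 x 12 mm (own x, y, z) with an upright grip rib along the middle of it: 60 mm along x, 22 mm wide in y, from 12 to 52 mm above the sole. Origin at the centre of the sole, z up out of the sole through the rib. Turned half round about z it is the same. At the start it lies level in the vise with its rib up.
- vise: Low green vise, fixed to the bench (turned and placed differently each time). Origin on the bench top under the middle of the caul's bed; z up, y is the direction in which the jaw opens. Base 120 mm in x, from y = -95 to +150 mm, 30 mm high: the caul lies on its top. Fixed steel jaw at y = -75 to -31 mm, 43 mm high above the bench (just above the caul's base). End stop at y = 145 to 154 mm, 44 mm high.
- jaw (a joint): Sliding steel jaw of the vise: travel in m along the vise's +y, 0 closed on the caul, at most 0.058 fully open; it starts within 3 mm of closed. Its block is 100 mm in x, lies at y = 31 to 85 mm when closed and its top is 51 mm above the bench; a lip on its inner edge reaches to y = 24 mm, 6 mm over the caul's base, so the caul cannot be lifted until the jaw is open. Slides with about 4 N of friction and stays where it is left.
- jaw_grip (a point): Centre of the top of the jaw's red handle, 91 mm above the bench: an upright block on the jaw, 16 mm along the jaw's travel (vise y), 40 mm across (vise x), standing 40 mm above the jaw's top. Moves with the jaw (at vise y = 62 mm when closed). Axes as the vise's.
- jig: Tilting glue-up jig, fixed to the bench, carrying the sloped face: plywood base 170 x 150 x 16 mm, origin on the bench under its middle. The face, a white-faced board 130 mm up the slope x 116 mm wide and 16 mm thick, hinges 62 mm before the origin (jig -x, roughly towards the robot) 42 mm above the bench and rises towards jig +x. It is locked at a slope of 11 to 28 degrees that differs each time and does not give.
- patch (a point): Centre of the red-brown veneer patch (76 x 36 mm, flat on the surface) in the middle of the sloped face, on its surface. x points up the slope along the patch's long side, y across the face level, z out of the face (square to it).
- glue_bottle: White glue bottle, 56 mm across, 150 mm tall, standing; leave it alone. Origin under its middle.
- hammer: Hammer with a wooden handle lying on the bench, head under 40 mm high; leave it alone.
- screwdriver: Screwdriver with a red handle lying on the bench, under 40 mm high; leave it alone.
- paper_cup: Brown paper cup, 80 mm across, 100 mm tall; leave it alone. Origin under its middle.
- tape_roll: Yellow roll of tape, 100 mm across, 30 mm high; leave it alone. Origin under its middle.
- sanding_block: Cork sanding block 110 x 65 x 32 mm; leave it alone. Origin under its middle.
- offcut: Wood offcut 130 x 50 x 35 mm; leave it alone. Origin under its middle.
Not all that is in view belongs to the job. What is shaped like the caul but blue or green is not meant.

How it is judged:
By the outcome, as a careful person would: the job done as asked, in the order asked, and still so for the second after the job is handed in, while the arm keeps its last pose, push and grip.
It also fails if it takes over 51 s, if anything falls off the work surface, if the arm or the gripper's body presses on something with over 40 N, if the wrist force passes 120 N, or if a joint passes its speed limit or range.

### The arm

A 6-joint arm with a two-finger parallel gripper is mounted at the origin on the work surface. World frame = base frame: x ahead of the robot, y to its left, z up, the work surface at z = 0. Lengths are in m, angles in rad, forces in N, time in s.
With the tool pointing down it reaches from about 0.35 to 0.775 m from the base axis. Payload 7.3 kg.
Tool frame: the origin (TCP) lies on the centre line of the jaws, within the pads' length; the fingertips stand 25 mm ahead of it and the grasp point (between the pads) lies 6 mm ahead of it; z points along the fingers, y is the direction in which the jaws open and shut (so a half turn about z gives the same grasp; the last joint's range is limited). The gripper opens to 92 mm and grips with 3 to 60 N. Pads are 19 mm wide; open, the fingers measure 130 mm over their backs; the gripper's body (75 mm by 190 mm) begins 47 mm behind the grasp point.
Start: joints at [-1.343, 0.342, 1.524, -0, 1.275, -0.146], TCP at [0.192, -0.489, 0.252] pointing down, gripper open.
Joint ranges: [-2.53, 2.53], [-0.77, 2.02], [0.04, 2.7], [-1, 4.14], [0.28, 2.66], [-3.11, 3.11]. Speed limits (rad/s): [2.57, 2.57, 3.14, 3.14, 3.14, 3.14].

### API

Orientations are given as [roll, pitch, yaw] about the fixed x, y, z axes, in that order (R = Rz(yaw) Ry(pitch) Rx(roll)).
In Python, from cell import telemetry, read_camera, workorder gives the robot as it stands.
- The arm moves only by the shell command python3 -m creep 'ROWS' [FORCE]. ROWS is JSON, one flat list of numbers, 5 for each row, row after row: the opening, from 0 (shut) to 1 (fully open), then the shift along the world's x, y, z in m, then the turn about the world's z in rad. A call has 1 to 12 rows; each row shifts and turns the pose as measured when the row begins; what a row does not reach is not made up. A row lasts 1/8 s, in which the tool goes at most 62.5 mm and 10.7 degrees, less where a joint would pass 70% of its speed; a pose out of reach is approached as far as the arm can. A call is refused whole if a number of a shift passes 0.0625 or a number of a turn 0.188, either way. A call with a gripper value outside its range is refused whole. The fingers move at their own pace and stop on an object; FORCE is the grip in N (left out, the last holds). Time passes only in rows, so rows that do not move let the fingers close. It gives the time, the measured TCP pose, the force and the opening at its end, in the units of the state.
- telemetry.observe(): the state, without advancing time (a new reading comes with each control period).
- read_camera(name): name is "scene" or "top" or "wrist"; returns a dict with "image" (480x640x3 uint8, red, green, blue), "fovy" (degrees; the focal length in pixels is half the picture's height over the tangent of half this angle, whatever the lens; pixels are square), "cx", "cy" (the principal point, pixels), "R" (3x3) and "t" (3): a world point X has camera coordinates R X + t. Camera axes: x right, y down, z forward; pixel columns grow to the right and rows downward; lengths in m; the calibration is good to about 2 mm. A picture is of the moment at which its call begins. There is no depth.
- workorder.hand_in(): hands the job in, once; it reports no verdict.
The state is a dict: "time": time; "qpos": joint angles; "qvel": joint speeds; "joint_efforts": joint torques, N m; "tool_pos": TCP position; "tool_rot": TCP orientation; "contact_force": force on the tool from outside, world axes, zero at the start; "torque": the same for the moment, N m; "opening": finger opening in m.
Only numpy, scipy, OpenCV 4.12 (cv2) and the standard library are available. Lean on these libraries where they do the work, as an engineer would, in place of code of your own. Each camera call takes 0.05 s, during which the arm holds its last target.

## Working session

There is one attempt and no reset: what is moved stays moved. The work goes in short steps, Python scripts to look and compute and a shell command to move; the robot and the scene stay as the last step left them, time stands still between calls to the robot, and variables do not carry over. Pictures are saved under pics/ and viewed, and the job is handed in when it is done.

```bash
ls; mkdir -p pics; cat > h.py <<'E'
import numpy as np, cv2
from cell import telemetry, read_camera, workorder
def K(c):
    f=240/np.tan(np.radians(c['fovy'])/2); return f,c['cx'],c['cy']
def proj(c,X):
    f,cx,cy=K(c); p=np.atleast_2d(X)@np.array(c['R']).T+np.array(c['t']); return np.c_[cx+f*p[:,0]/p[:,2],cy+f*p[:,1]/p[:,2]]
def ray(c,u,v,z):
    f,cx,cy=K(c);R=np.array(c['R']);t=np.array(c['t']); o=-R.T@t; d=R.T@np.array([(u-cx)/f,(v-cy)/f,1]); return o+d*(z-o[2])/d[2]
def save(c,n): cv2.imwrite('pics/'+n+'.png',c['image'][:,:,::-1])
E
python3 - <<'E'
from h import *
import pickle
for n in ['scene','top','wrist']:
    c=read_camera(n); save(c,n+'0'); pickle.dump(c,open(n+'0.pkl','wb'))
    print(n,c['fovy'],c['cx'],c['cy'],np.round(c['R'],3).tolist(),np.round(c['t'],3))
print(telemetry.observe())
E
```

```text
pics
scene 43.66821135102617 317.1684061593334 237.25958190181854 [[-0.305, 0.952, -0.014], [0.763, 0.235, -0.602], [-0.57, -0.194, -0.798]] [ 0.167 -0.367  1.768]
top 51.44562184145546 324.8424184643953 239.5557249564347 [[0.018, -1.0, -0.008], [-0.993, -0.017, -0.116], [0.115, 0.01, -0.993]] [-0.006  0.544  1.19 ]
wrist 67.74080542330137 317.9797577597524 245.1411365645922 [[0.365, -0.931, -0.001], [-0.901, -0.353, 0.253], [-0.236, -0.091, -0.967]] [-0.525 -0.031  0.39 ]
{'time': 0.15, 'qpos': array([-1.34298636e+00,  3.42543847e-01,  1.52476310e+00,  4.64200933e-05,
        1.27542074e+00, -1.46009026e-01]), 'qvel': array([ 0.00134451, -0.0019018 , -0.00459112,  0.00028933, -0.00060305,
        0.00024478]), 'joint_efforts': array([ 1.61863009e-03, -4.31466508e+01, -2.44355267e+01,  7.17494683e-02,
        5.37210074e-02, -8.38439632e-05]), 'tool_pos': array([ 0.1916838 , -0.48846998,  0.25122642]), 'tool_rot': array([-3.14047615e+00, -2.09059110e-04,  3.73805336e-01]), 'contact_force': array([-0.58832212,  0.8997074 , -0.3254902 ]), 'torque': array([-0.00374891,  0.02398125,  0.00718385]), 'opening': 0.09183481504700662}
```

View pics/top0.png

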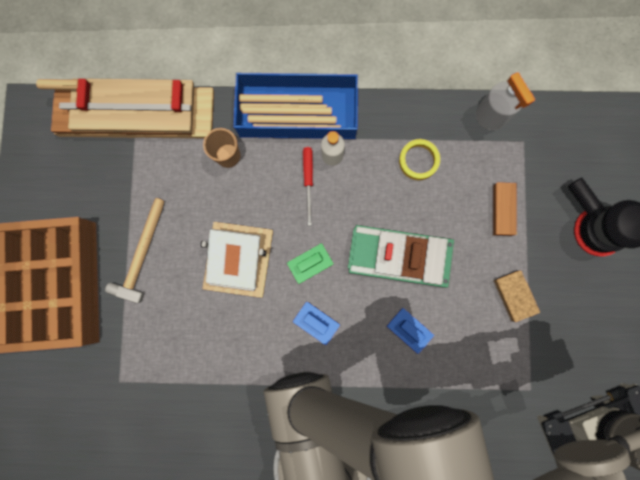

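View pics/scene0.png

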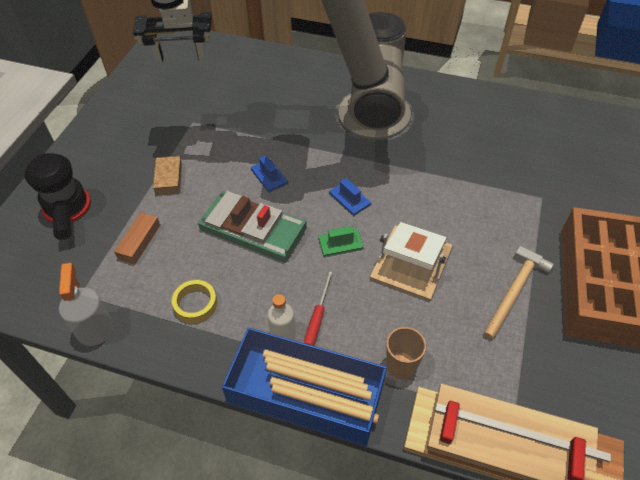

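View pics/wrist0.png

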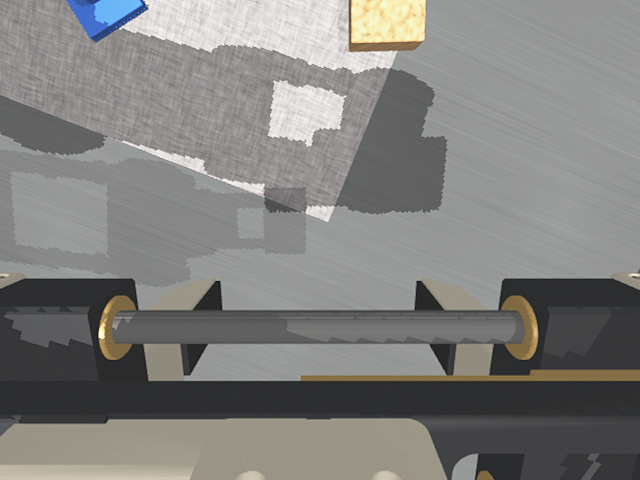

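```bash
python3 - <<'E'
import cv2
a=cv2.imread('pics/top0.png'); b=cv2.imread('pics/scene0.png')
def z(i,x,y,w,h,s,n): cv2.imwrite('pics/'+n+'.png',cv2.resize(i[y:y+h,x:x+w],None,fx=s,fy=s,interpolation=cv2.INTER_CUBIC))
z(a,340,215,125,80,6,'tv');z(a,195,215,90,90,6,'tj');z(b,190,180,125,85,6,'sv');z(b,365,215,95,85,6,'sj')
E
```

```text
(no output)
```

View pics/tv.png

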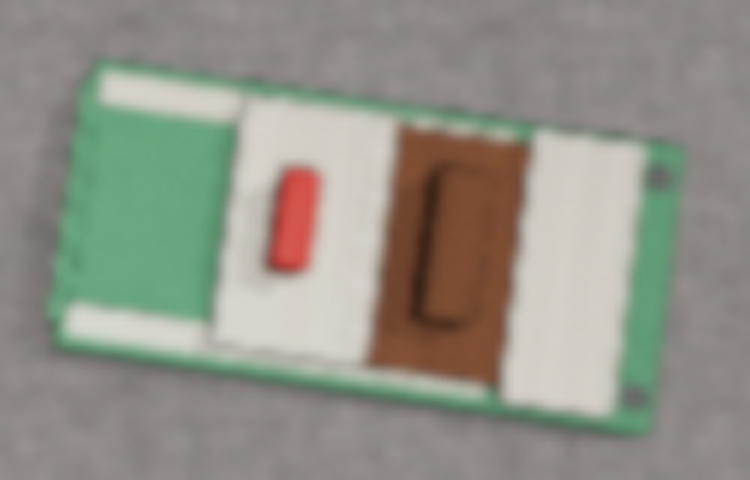

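View pics/tj.png

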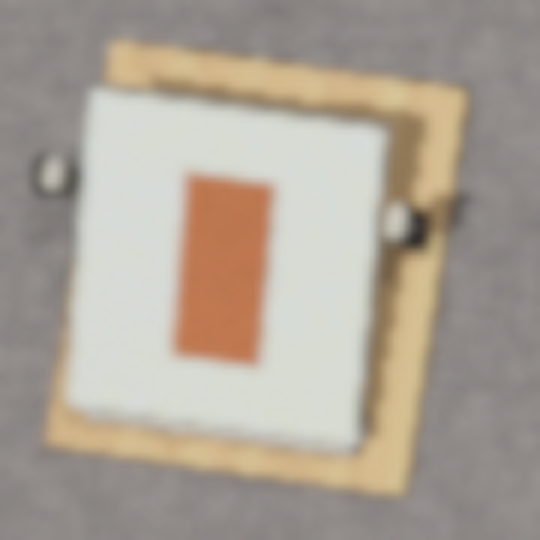

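View pics/sv.png

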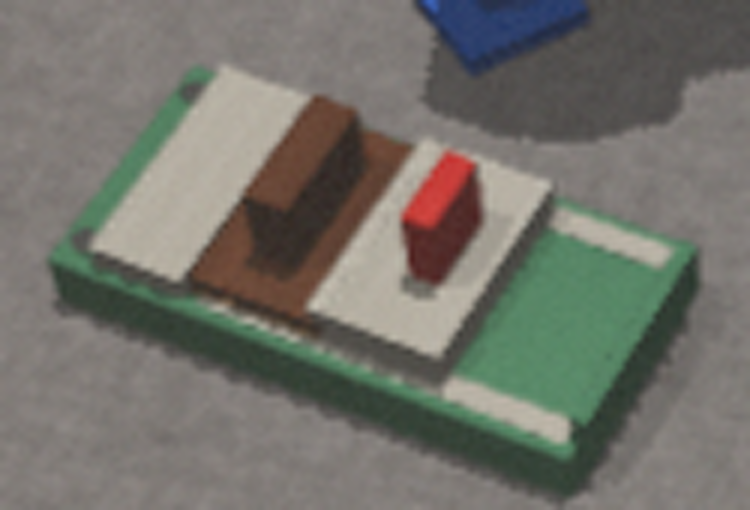

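View pics/sj.png

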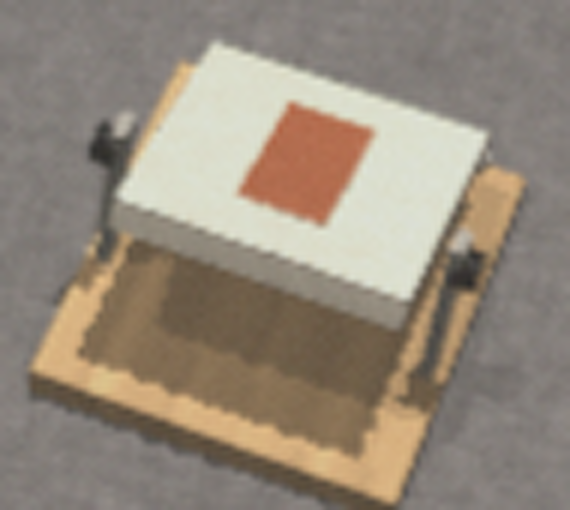

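```bash
cat > fit.py <<'E'
from h import *
import pickle
from scipy.optimize import least_squares
T=pickle.load(open('top0.pkl','rb'));S=pickle.load(open('scene0.pkl','rb'))
def cr(l,x,y): return np.array(l)/6.+[x,y]
Rz=lambda a:np.array([[np.cos(a),-np.sin(a),0],[np.sin(a),np.cos(a),0],[0,0,1]])
def Ry(a): return np.array([[np.cos(a),0,np.sin(a)],[0,1,0],[-np.sin(a),0,np.cos(a)]])
# vise: (pt local, jaw?)
fx=lambda q:[(50,-75,43),(50,-31,43),(-50,-31,43),(-50,-75,43)]
rt=[(30,-11,82),(30,11,82),(-30,11,82),(-30,-11,82)]
hd=[(20,54,91),(20,70,91),(-20,70,91),(-20,54,91)]
jt=[(50,24,51),(50,85,51),(-50,85,51),(-50,24,51)]
tp=cr([(643,148),(533,130),(502,400),(614,412), (490,168),(440,162),(421,324),(473,328),(320,170),(288,165),(270,268),(302,272),(398,118),(240,97),(213,345),(368,365)],340,215)
sp=cr([(318,95),(360,112),(290,207),(247,195),(450,152),(477,163),(432,228),(403,214),(430,138),(553,183),(440,360),(308,308)],190,180)
# scene order: which corner: up-right is x? decide below
def V(p):
    x,y,a,q=p
    F=lambda L,m: np.array([Rz(a)@(np.array(l)/1000+[0,q*m,0])+[x,y,0] for l in L])
    return F(fx(0),0),F(rt,0),F(hd,1),F(jt,1)
def res(p):
    f,r,h,j=V(p)
    rt_=np.r_[f,r,h,j]
    # scene: x- toward robot -> up in image: order (-x,-y),(-x,+y),(+x,+y),(+x,-y)
    o=[3,2,1,0]
    return np.r_[(proj(T,rt_)-tp).ravel(),(proj(S,np.r_[r[o],h[o],j[o]])-sp).ravel()]
if __name__=='__main__':
    p0=[*ray(T,340+457/6,215+245/6,.08)[:2],-.15,0]
    s=least_squares(res,p0,loss='soft_l1'); print(np.round(s.x,4)); print(np.round(res(s.x).reshape(-1,2),1).tolist())
    jl=[(-.065,-.058,0),(.065,-.058,0),(.065,.058,0),(-.065,.058,0),(-.038,-.018,0),(.038,-.018,0),(.038,.018,0),(-.038,.018,0)]
    # top: x up, y left: order BR,TR,TL,BL
    tj=cr([(360,445),(386,125),(90,90),(68,408),(258,364),(273,184),(189,176),(174,355)],195,215)
    sj=cr([(215,42),(118,197),(410,302),(488,133),(290,101),(240,194),(325,225),(375,128)],365,215)
    so=[0,1,2,3,4,5,6,7]
    def rj(p):
        P=np.array(jl)@(Rz(p[3])@Ry(-p[4])).T+p[:3]
        return np.r_[(proj(T,P)-tj).ravel(),(proj(S,P[so])-sj).ravel()]
    s=least_squares(rj,[*ray(T,232,260,.08),-.1,.35],loss='soft_l1');print(np.round(s.x,4),np.degrees(s.x[4]));print(np.round(rj(s.x).reshape(-1,2),1).tolist())
    p=s.x; Rr=Rz(p[3])@Ry(-p[4])
    print('low edge',Rr@[-.065,0,0]+p[:3],'hinge pred z', p[2]-.065*np.sin(p[4]))
E
python3 fit.py
```

```text
[ 0.5048 -0.2102 -0.1247  0.0031]
[[-0.9, 1.1], [-0.6, 1.5], [-0.4, -2.6], [-0.8, -1.9], [0.3, 0.4], [-0.7, 0.1], [-0.7, -1.6], [0.1, -0.9], [-0.2, -0.2], [-1.7, -0.4], [-1.0, -0.6], [0.6, -0.3], [-1.4, -0.3], [-0.2, -0.3], [-1.1, -0.6], [-1.6, -0.3], [-1.3, -1.6], [-0.5, -1.6], [-0.8, -0.2], [-1.6, -1.1], [-1.1, -1.9], [0.3, -1.7], [-0.0, -0.7], [-1.1, -0.5], [-1.3, -1.4], [-0.1, -1.2], [-0.2, -1.3], [-0.6, -0.9]]
[ 0.4865  0.2215  0.0747 -0.1123  0.3577] 20.496295293049428
[[-1.2, 0.1], [-0.8, 0.8], [-0.8, 0.3], [-0.5, -0.1], [0.1, 0.7], [0.1, -0.1], [-1.1, -0.7], [-0.9, 0.2], [-1.0, -0.3], [-1.0, -0.0], [-0.2, -0.5], [-0.3, -0.3], [-0.8, 0.3], [-1.2, 0.4], [-0.2, 0.4], [-0.4, 0.6]]
low edge [0.42603902 0.22834727 0.05191573] hinge pred z 0.051915731766115164
```

```bash
sed -i 's|def cr(l,x,y).*|def cr(l,x,y): return (np.array(l)+.5)/6.-.5+[x,y]|; s/(50,-75,43),(50,-31,43),(-50,-31,43),(-50,-75,43)/(56,-75,43),(56,-31,43),(-56,-31,43),(-56,-75,43)/' fit.py; python3 fit.py
```

```text
[ 0.5053 -0.2097 -0.1264  0.0025]
[[-0.4, -1.1], [-0.1, -0.7], [-0.5, 0.1], [-1.0, 0.8], [0.6, 0.6], [-0.4, 0.3], [-0.5, -1.4], [0.2, -0.7], [0.2, -0.1], [-1.3, -0.2], [-0.5, -0.4], [1.0, -0.1], [-0.9, -0.0], [0.3, -0.1], [-0.7, -0.5], [-1.2, -0.1], [-0.8, -1.0], [0.1, -1.0], [-0.4, 0.5], [-1.1, -0.5], [-0.8, -1.4], [0.6, -1.1], [0.3, -0.1], [-0.9, 0.0], [-1.0, -0.8], [0.2, -0.6], [0.0, -0.7], [-0.3, -0.3]]
[ 0.4875  0.2212  0.0774 -0.1124  0.3587] 20.552676472047498
[[-0.8, 0.1], [-0.4, 0.7], [-0.5, 0.1], [-0.2, -0.1], [0.4, 0.7], [0.5, -0.1], [-0.8, -0.8], [-0.5, 0.2], [-0.7, -0.3], [-0.7, -0.1], [0.2, -0.5], [0.1, -0.3], [-0.4, 0.2], [-0.9, 0.3], [0.1, 0.3], [-0.0, 0.6]]
low edge [0.42699848 0.22798088 0.05460318] hinge pred z 0.05460317500473488
```

```bash
python3 -m creep '[0.45,0.04,0.043,0,-0.0625, 0.45,0.04,0.043,0,-0.0625, 0.45,0.04,0.043,0,-0.0625, 0.45,0.04,0.043,0,-0.0625, 0.45,0.04,0.043,0,-0.0625, 0.45,0.04,0.043,-0.02,-0.0625, 0.45,0.04,0.043,-0.02,-0.0625, 0.45,0.04,0.043,-0.02,-0.0625]' 30
```

```text
time: 1.15
tool_pos: [0.5151, -0.1391, 0.1908]
tool_rot: [3.141, -0.003, -0.151]
contact_force: [0.2, -2.5, -0.5]
opening: 0.0411
```

```bash
python3 -m creep '[0.45,-0.002,-0.006,-0.01,0.025, 0.45,0,0,0,0]' ; python3 - <<'E'
from h import *
import pickle
c=read_camera('wrist'); save(c,'w1'); pickle.dump(c,open('w1.pkl','wb'))
st=telemetry.observe();print(st['tool_pos'],st['tool_rot'])
from fit import V
f,r,h,j=V([.5053,-.2097,-.1264,.0025])
im=c['image'][:,:,::-1].copy()
for P,col in ((r,(0,255,255)),(h,(255,255,0)),(j,(0,255,0)),(f,(255,0,255))):
    cv2.polylines(im,[proj(c,P).astype(int)],True,col,1)
cv2.imwrite('pics/w1.png',im)
E
```

```text
time: 1.4
tool_pos: [0.5139, -0.1415, 0.1783]
tool_rot: [-3.141, 0.0, -0.12]
contact_force: [0.3, 0.3, 0.4]
opening: 0.0414
[ 0.51410388 -0.14162707  0.17884125] [-3.14049007e+00 -7.75550746e-04 -1.20683027e-01]
```

View pics/w1.png

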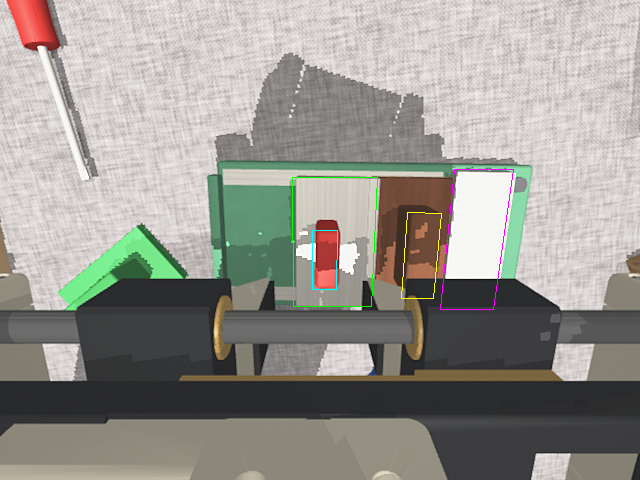

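```bash
python3 -m creep '[0.45,-0.001,-0.004,-0.03,0, 0.45,0,0,-0.03,0, 0.45,0,0,-0.025,0, 0.45,0,0,-0.005,0, 0.45,0,0,0,0]'; python3 -m creep '[0.05,0,0,0,0, 0.05,0,0,0,0, 0.05,0,0,0,0, 0.05,0,0,0,0, 0.05,0,0,0,0]' 40
```

```text
time: 2.08
tool_pos: [0.5125, -0.1526, 0.0919]
tool_rot: [3.14, -0.009, -0.131]
contact_force: [-0.2, -0.1, 0.0]
opening: 0.0412
time: 2.7
tool_pos: [0.5136, -0.1499, 0.0939]
tool_rot: [-3.139, -0.012, -0.133]
contact_force: [1.4, 0.4, -2.9]
opening: 0.0157
```

```bash
python3 -m creep '[0.05,0.001,0.01,0,0, 0.05,0.0013,0.012,0,0, 0.05,0.0013,0.012,0,0, 0.05,0.0013,0.012,0,0, 0.05,0.001,0.01,0,0]'
```

```text
time: 3.32
tool_pos: [0.5205, -0.0983, 0.0939]
tool_rot: [3.136, -0.016, -0.135]
contact_force: [1.2, -5.1, -5.6]
opening: 0.0158
```

```bash
python3 -m creep '[0.05,0.0003,0.0045,0,0, 0.05,0,0,0,0]'; python3 - <<'E'
from h import *
c=read_camera('top'); save(c,'t2')
cv2.imwrite('pics/t2.png',cv2.resize(c['image'][200:310,320:470,::-1],None,fx=5,fy=5))
c=read_camera('wrist'); save(c,'w2')
E
```

```text
time: 3.58
tool_pos: [0.5211, -0.0937, 0.0939]
tool_rot: [3.136, -0.016, -0.135]
contact_force: [1.1, 0.6, -2.8]
opening: 0.0157
```

View pics/t2.png

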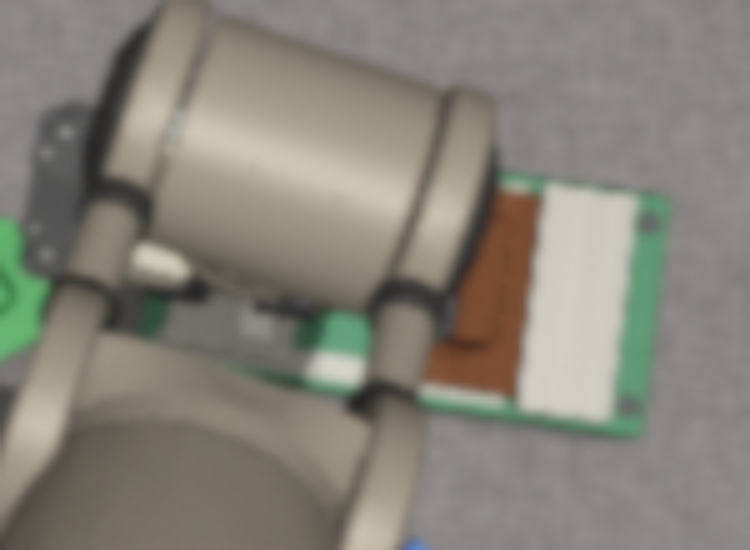

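View pics/w2.png

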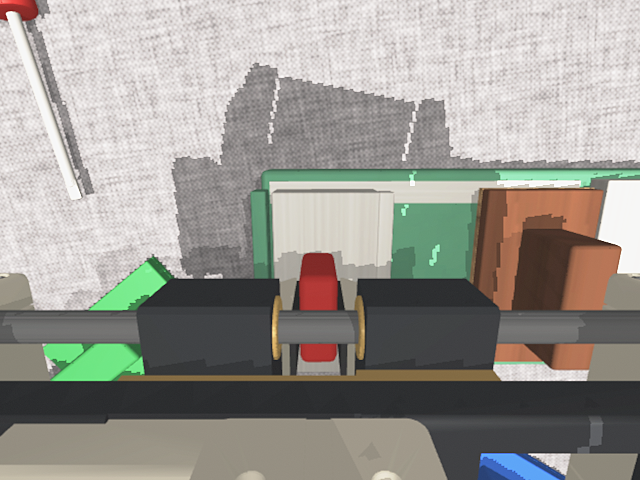

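```bash
python3 -m creep '[0.45,0,0,0,0, 0.45,0,0,0,0, 0.45,0,0,0,0, 0.45,0,0,0.03,0, 0.45,0,0,0.035,0.012, 0.45,-0.005,-0.038,0.01,0, 0.45,-0.005,-0.038,0,0, 0.45,-0.005,-0.036,0,0, 0.45,0,0,0,0]'; python3 - <<'E'
from h import *
c=read_camera('wrist'); 
from fit import V
f,r,h,j=V([.5053,-.2097,-.1264,.055])
im=c['image'][:,:,::-1].copy()
for P,col in ((r,(0,255,255)),(h,(255,255,0)),(j,(0,255,0)),(f,(255,0,255))):
    cv2.polylines(im,[proj(c,P).astype(int)],True,col,1)
cv2.imwrite('pics/w3.png',im)
c=read_camera('scene'); save(c,'s3')
print(telemetry.observe()['tool_pos'],telemetry.observe()['tool_rot'])
E
```

```text
time: 4.8
tool_pos: [0.5053, -0.2093, 0.1735]
tool_rot: [3.134, -0.019, -0.121]
contact_force: [-0.1, -0.4, -0.3]
opening: 0.041
[ 0.50543032 -0.20702382  0.17321913] [ 3.13468274 -0.01770977 -0.11864882]
```

View pics/w3.png

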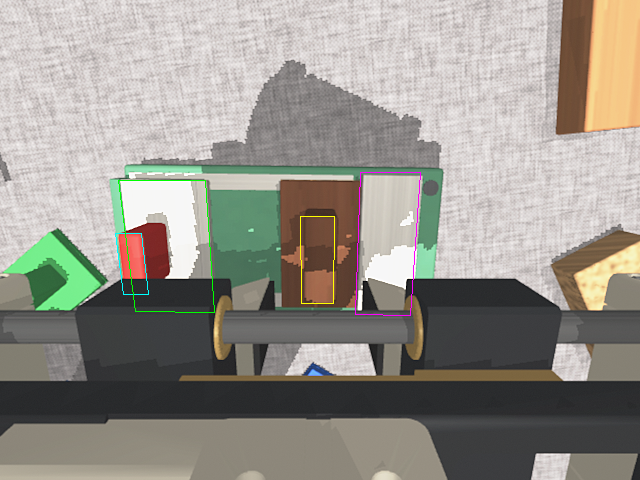

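View pics/s3.png

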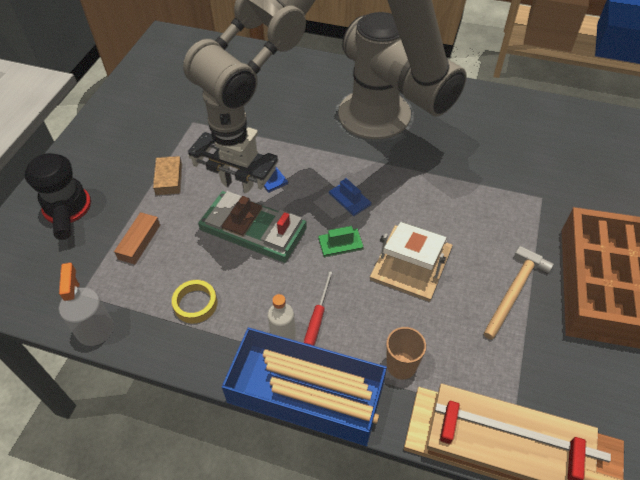

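```bash
python3 -m creep '[0.45,0,-0.004,-0.03,0, 0.45,0,0,-0.03,0, 0.45,0,0,-0.025,0, 0.45,0,0,-0.01,0, 0.45,0,0,0,0, 0.45,0,0,0,0]' 25
```

```text
time: 5.65
tool_pos: [0.5073, -0.2055, 0.0777]
tool_rot: [3.135, -0.02, -0.112]
contact_force: [0.8, 0.6, 1.3]
opening: 0.0416
```

```bash
python3 -m creep '[0.45,-0.002,-0.005,-0.002,-0.01, 0.45,0,0,0,0]' ; python3 -m creep '[0.1,0,0,0,0, 0.1,0,0,0,0, 0.1,0,0,0,0, 0.1,0,0,0,0]' 25
```

```text
time: 5.9
tool_pos: [0.5059, -0.2112, 0.0772]
tool_rot: [3.134, -0.023, -0.123]
contact_force: [0.1, 0.6, 0.4]
opening: 0.0409
time: 6.4
tool_pos: [0.5061, -0.2115, 0.0778]
tool_rot: [3.133, -0.024, -0.123]
contact_force: [-0.3, -0.1, -0.3]
opening: 0.0218
```

```bash
python3 -m creep '[0.1,0,0,0.02,0, 0.1,0,0,0.03,0, 0.1,0,0,0.04,0, 0.1,0,0,0.03,0, 0.1,0,0,0,0]'; python3 - <<'E'
from h import *
c=read_camera('wrist'); save(c,'w4')
c=read_camera('scene'); save(c,'s4')
E
```

```text
time: 7.02
tool_pos: [0.5042, -0.2104, 0.1985]
tool_rot: [3.135, -0.018, -0.123]
contact_force: [-0.5, 0.2, -2.2]
opening: 0.0218
```

View pics/w4.png

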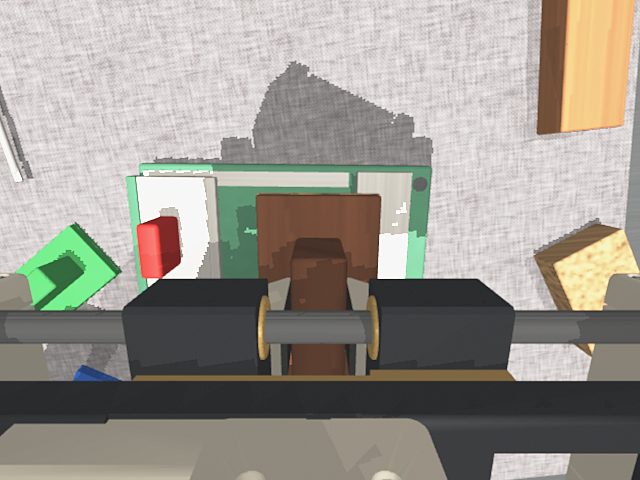

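View pics/s4.png

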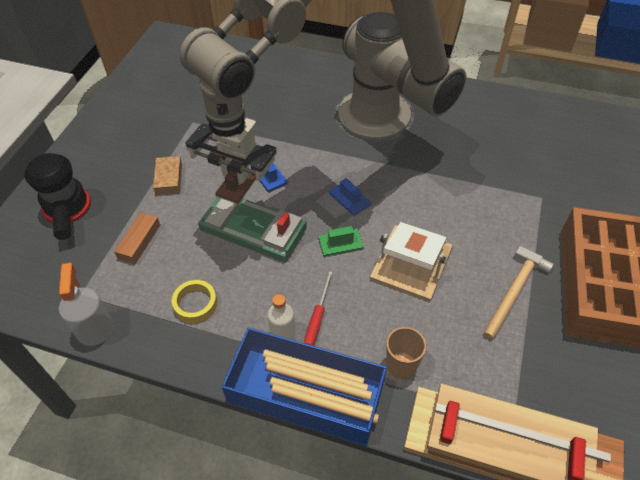

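```bash
python3 -m creep '[0.1,-0.002,0.02,0,0, 0.1,-0.003,0.04,0,0.002, 0.1,-0.003,0.045,0,0.002, 0.1,-0.003,0.045,0,0.002, 0.1,-0.003,0.045,0,0.002, 0.1,-0.003,0.045,0,0.002, 0.1,-0.003,0.045,0,0, 0.1,-0.003,0.045,0,0, 0.1,-0.003,0.045,0,0, 0.1,-0.003,0.035,-0.01,0, 0.1,-0.002,0.02,-0.01,0, 0.1,0,0,0,0]'
```

```text
time: 8.62
tool_pos: [0.4533, 0.2431, 0.1576]
tool_rot: [3.138, 0.02, -0.11]
contact_force: [-0.3, 0.1, -1.6]
opening: 0.0219
```

```bash
python3 -m creep '[0.1,0.01,-0.01,0.004,0, 0.1,0.009,-0.01,0.002,-0.002, 0.1,0,0,0,0, 0.1,0,0,0,0]'; cat > look.py <<'E'
from h import *
import sys
n=sys.argv[1]
Rz=lambda a:np.array([[np.cos(a),-np.sin(a),0],[np.sin(a),np.cos(a),0],[0,0,1]])
def Ry(a): return np.array([[np.cos(a),0,np.sin(a)],[0,1,0],[-np.sin(a),0,np.cos(a)]])
p=np.array([.4875,.2212,.0774]);R=Rz(-.1124)@Ry(-.3587)
def rect(lx,ly,z=0): return np.array([(-lx,-ly,z),(lx,-ly,z),(lx,ly,z),(-lx,ly,z)])@R.T+p
st=telemetry.observe();print(st['tool_pos'],st['tool_rot'],st['contact_force'],st['opening'])
for k,(x,y,w,h,s) in {'wrist':(0,0,640,480,1),'top':(190,210,100,95,6),'scene':(355,190,120,105,6)}.items():
    c=read_camera(k); im=cv2.resize(c['image'][y:y+h,x:x+w,::-1],None,fx=s,fy=s,interpolation=cv2.INTER_CUBIC)
    for P,col in ((rect(.065,.058),(0,255,0)),(rect(.038,.018),(255,255,0)),(rect(.05,.03),(255,0,255)),(rect(.05,.03,.012),(0,255,255)),(rect(.03,.011,.052),(0,255,255))):
        q=((proj(c,P)-[x,y]+.5)*s-.5); cv2.polylines(im,[q.astype(int)],True,col,1)
    cv2.imwrite(f'pics/{n}_{k}.png',im)
E
python3 look.py a
```

```text
time: 9.12
tool_pos: [0.4737, 0.2192, 0.164]
tool_rot: [3.137, 0.021, -0.115]
contact_force: [0.1, -0.2, -1.9]
opening: 0.0222
[0.47370317 0.21924248 0.16395611] [ 3.13707426  0.02092932 -0.11478064] [ 0.12864179 -0.16901094 -1.91190673] 0.022171811790988993
```

View pics/a_wrist.png

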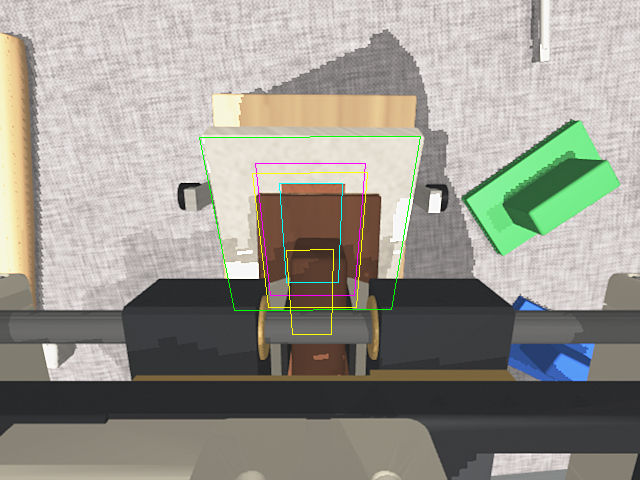

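View pics/a_scene.png

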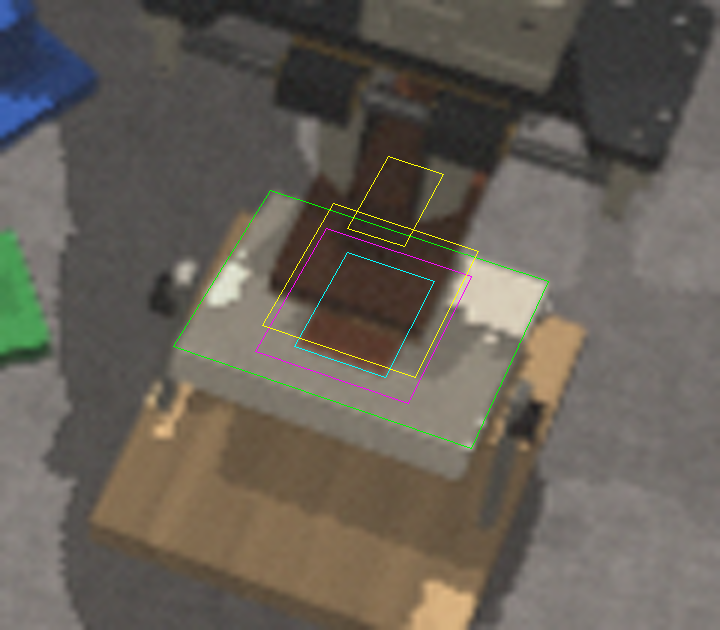

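View pics/a_top.png

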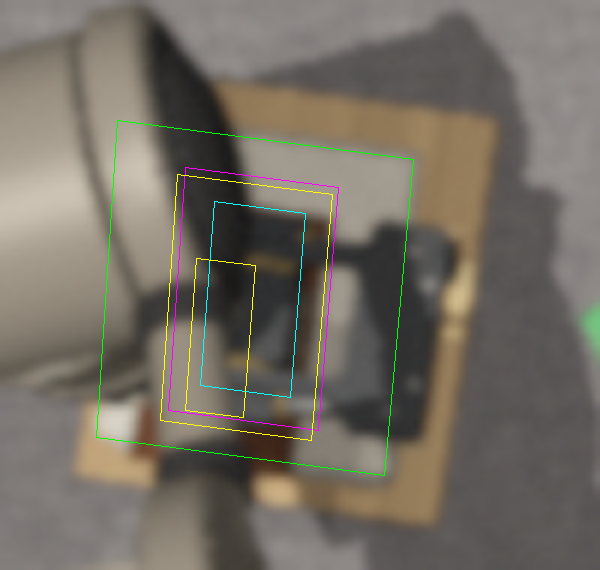

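```bash
python3 -m creep '[0.1,0.006,0.0015,-0.006,0, 0.1,0.006,0.0015,-0.006,0, 0.1,0,0,0,0, 0.1,0,0,0,0]' 10
```

```text
time: 9.78
tool_pos: [0.4859, 0.2235, 0.1505]
tool_rot: [3.137, 0.022, -0.113]
contact_force: [-0.1, -0.8, -1.8]
opening: 0.0215
```

```bash
python3 -m creep '[0.1,0,0,-0.003,0, 0.1,0,0,0,0]' 10;python3 look.py b
```

```text
time: 10.02
tool_pos: [0.4857, 0.2236, 0.1473]
tool_rot: [3.137, 0.022, -0.113]
contact_force: [0.0, 0.5, -1.6]
opening: 0.0219
[0.48571368 0.22358599 0.14733166] [ 3.13676702  0.02200578 -0.11254394] [ 0.03903524  0.52024342 -1.56674363] 0.021913115930306717
```

View pics/b_wrist.png

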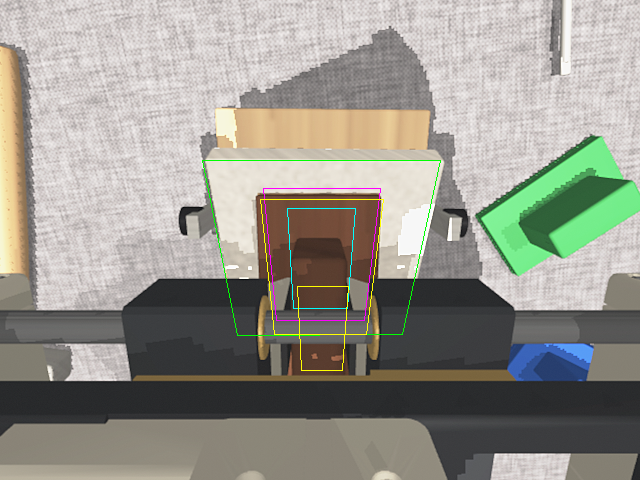

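```bash
python3 -m creep '[0.1,0,0,-0.002,0, 0.1,0,0,-0.0015,0, 0.1,0,0,0,0]'
```

```text
time: 10.55
tool_pos: [0.4853, 0.2238, 0.1447]
tool_rot: [3.137, 0.022, -0.113]
contact_force: [-0.8, -0.1, -0.9]
opening: 0.0217
```

```bash
python3 -m creep '[0.1,0,0,-0.002,0, 0.1,0,0,0,0]'
```

```text
time: 10.8
tool_pos: [0.4844, 0.2239, 0.1428]
tool_rot: [3.137, 0.024, -0.112]
contact_force: [-1.5, -0.3, -0.9]
opening: 0.0221
```

```bash
python3 -m creep '[0.1,-0.002,0,-0.0025,0, 0.1,-0.002,0,-0.0025,0, 0.1,0,0,0,0]'
```

```text
time: 11.18
tool_pos: [0.4812, 0.2241, 0.1377]
tool_rot: [3.138, 0.021, -0.112]
contact_force: [-0.9, 0.1, 0.8]
opening: 0.0217
```

```bash
python3 -m creep '[0.1,-0.002,0,-0.003,0, 0.1,-0.0015,0,-0.003,0, 0.1,0,0,0,0]'; python3 look.py c
```

```text
time: 11.55
tool_pos: [0.4779, 0.2243, 0.1312]
tool_rot: [3.139, 0.02, -0.112]
contact_force: [-0.8, 1.2, 0.1]
opening: 0.022
[0.47785284 0.22429124 0.13121292] [ 3.13851435  0.02024475 -0.11230813] [-0.83996473  1.20464801  0.086459  ] 0.02196458503191444
```

View pics/c_wrist.png

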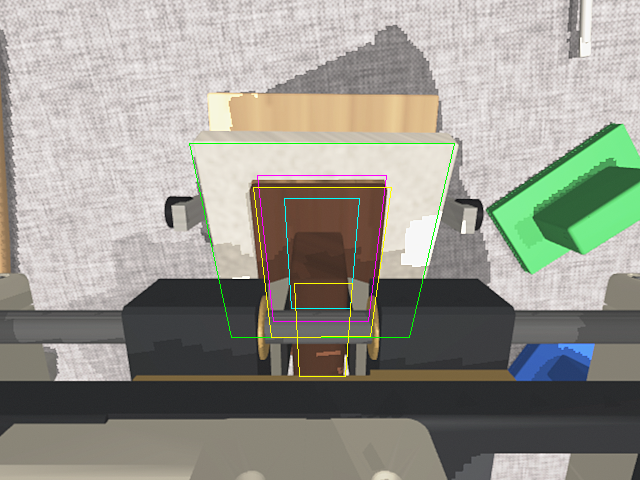

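View pics/c_scene.png

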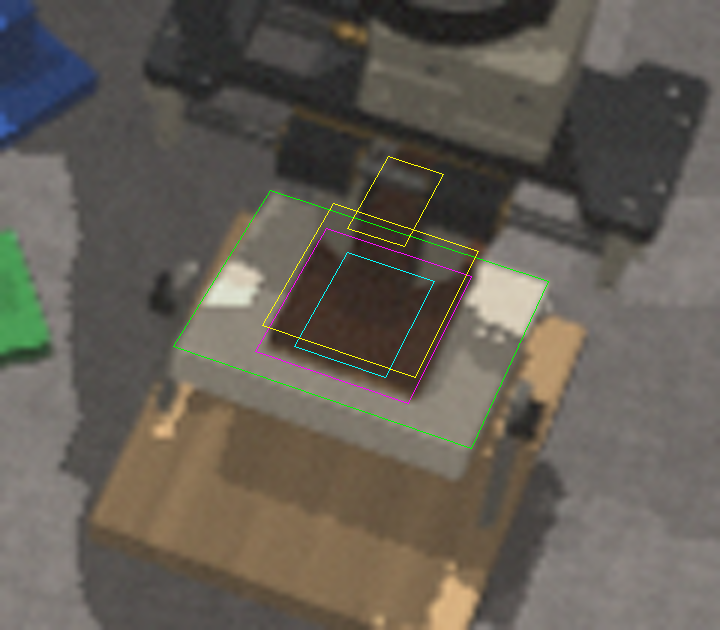

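```bash
python3 -m creep '[0.1,-0.0015,-0.0006,-0.003,0, 0.1,-0.001,-0.0006,-0.003,0, 0.1,0,0,0,0]'
```

```text
time: 12.08
tool_pos: [0.4754, 0.2232, 0.1251]
tool_rot: [3.139, 0.02, -0.112]
contact_force: [0.2, 0.8, -1.7]
opening: 0.0218
```

```bash
python3 -m creep '[0.1,-0.0005,0,-0.0015,0, 0.1,0,0,0,0]'; python3 look.py d
```

```text
time: 12.32
tool_pos: [0.4752, 0.2232, 0.1243]
tool_rot: [3.139, 0.019, -0.112]
contact_force: [0.0, 0.7, -2.2]
opening: 0.022
[0.47523087 0.22317162 0.12432391] [ 3.13919858  0.01873079 -0.11235759] [ 0.04349639  0.71032091 -2.20195891] 0.02197281008024958
```

View pics/d_wrist.png

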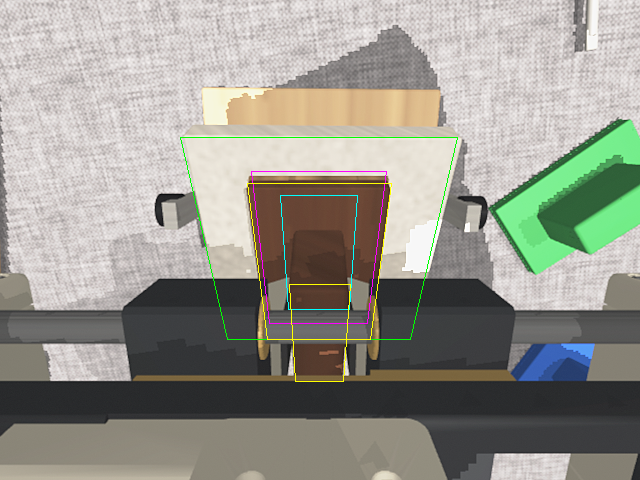

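View pics/d_scene.png

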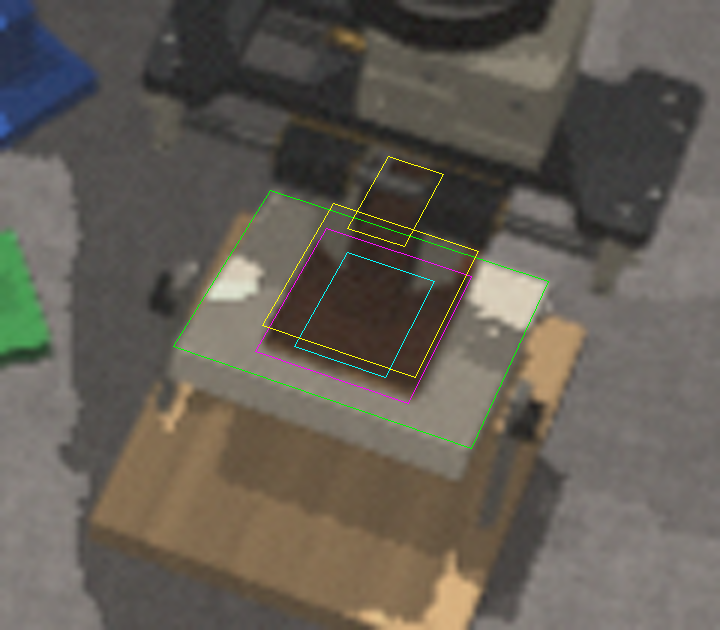

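```bash
python3 -m creep '[0.1,0.001,0,-0.0015,0, 0.1,0,0,0,0, 0.1,0.001,0,-0.0015,0, 0.1,0,0,0,0]'
```

```text
time: 12.98
tool_pos: [0.4763, 0.2229, 0.1229]
tool_rot: [3.138, 0.02, -0.112]
contact_force: [0.6, 0.5, -1.7]
opening: 0.022
```

```bash
python3 -m creep '[0.1,0.0005,0,-0.0015,0, 0.1,0,0,0,0]'
```

```text
time: 13.22
tool_pos: [0.4767, 0.2228, 0.1223]
tool_rot: [3.138, 0.02, -0.112]
contact_force: [-0.5, -0.3, -2.0]
opening: 0.0221
```

```bash
python3 -m creep '[0.1,0.0005,0,-0.003,0, 0.1,0,0,0,0]'
```

```text
time: 13.48
tool_pos: [0.4777, 0.2226, 0.1202]
tool_rot: [3.138, 0.019, -0.112]
contact_force: [-0.6, -0.2, -2.5]
opening: 0.0219
```

```bash
python3 -m creep '[0.1,0.0005,0,-0.003,0]'
```

```text
time: 13.6
tool_pos: [0.4786, 0.2225, 0.1182]
tool_rot: [3.138, 0.017, -0.112]
contact_force: [-2.9, -2.3, 14.9]
opening: 0.0221
```

```bash
python3 look.py e
```

```text
[0.47861428 0.22245346 0.11816516] [ 3.13832837  0.01748989 -0.11191995] [-2.93888081 -2.25574619 14.85002094] 0.02214009789973792
```

View pics/e_wrist.png

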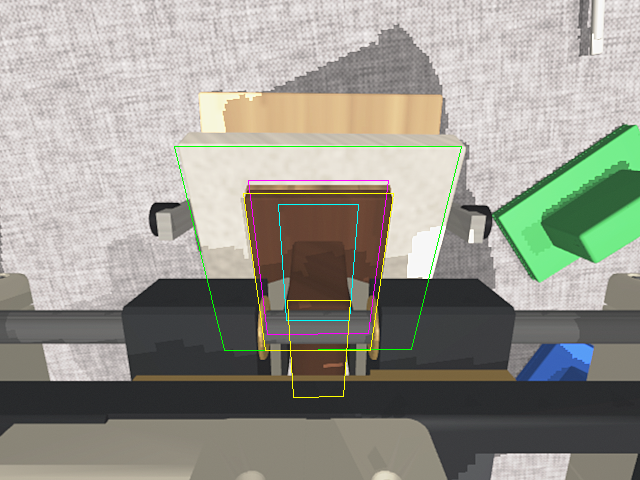

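View pics/e_scene.png

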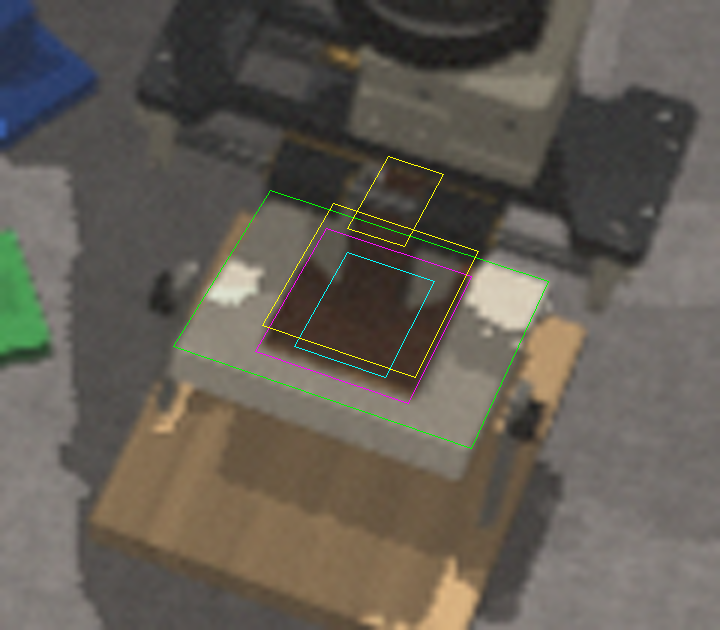

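```bash
python3 -m creep '[0.1,0,0,-0.001,0]'; python3 - <<'E'
from h import *
c=read_camera('wrist'); im=c['image'][130:290,230:410,::-1]
cv2.imwrite('pics/e2.png',cv2.resize(im,None,fx=4,fy=4,interpolation=cv2.INTER_NEAREST))
c=read_camera('scene'); im=c['image'][205:275,380:450,::-1]
im=cv2.convertScaleAbs(im,alpha=2.2)
cv2.imwrite('pics/e3.png',cv2.resize(im,None,fx=8,fy=8,interpolation=cv2.INTER_NEAREST))
c=read_camera('top'); im=c['image'][210:305,190:290,::-1]
im=cv2.convertScaleAbs(im,alpha=1.5)
cv2.imwrite('pics/e4.png',cv2.resize(im,None,fx=6,fy=6,interpolation=cv2.INTER_NEAREST))
print(telemetry.observe()['contact_force'])
E
```

```text
time: 13.88
tool_pos: [0.4787, 0.2224, 0.1179]
tool_rot: [3.138, 0.017, -0.112]
contact_force: [-5.6, -0.0, 14.6]
opening: 0.0217
[-4.81945315 -0.49612573 12.70017999]
```

View pics/e2.png

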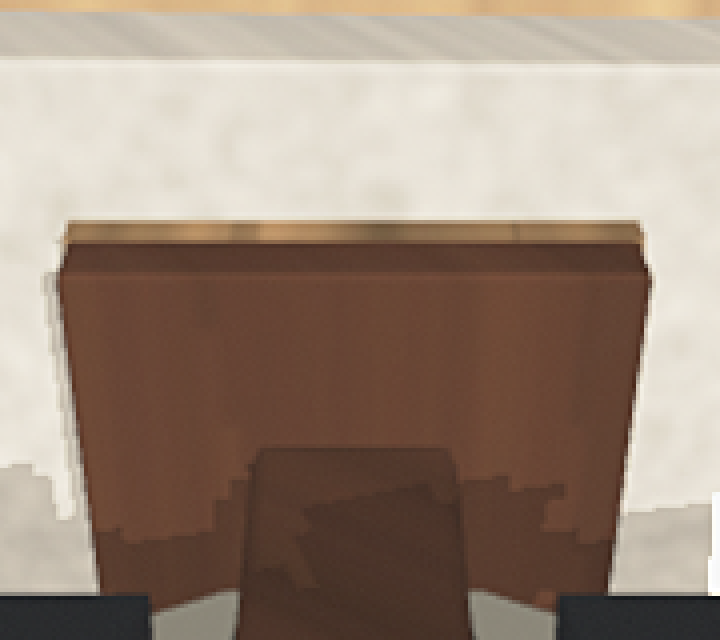

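View pics/e3.png

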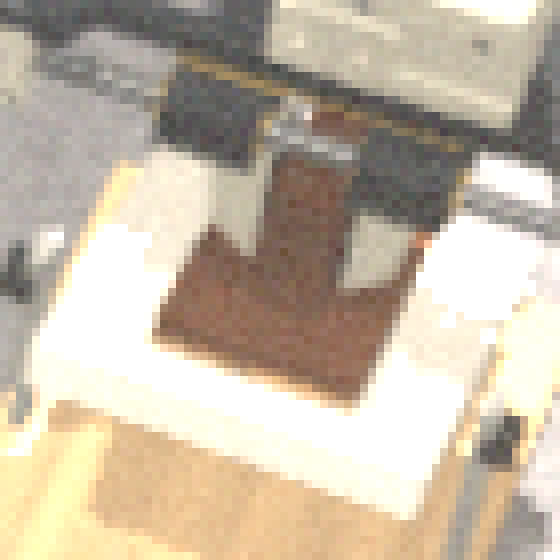

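View pics/e4.png

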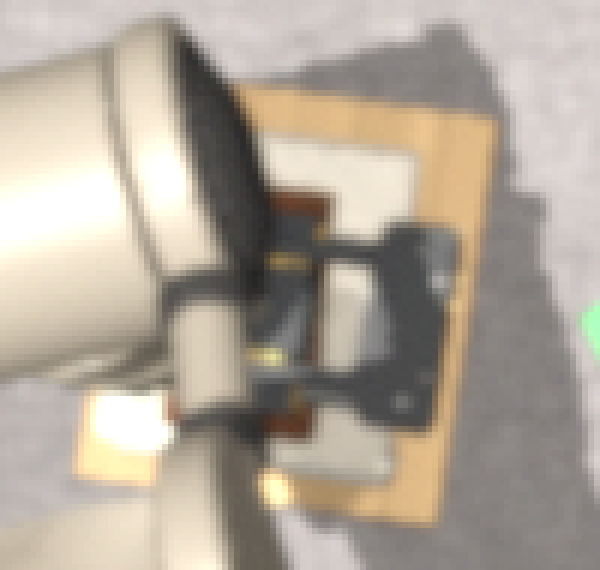

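```bash
cat > tilt.py <<'E'
from h import *
from scipy.optimize import least_squares
import sys,json
Rz=lambda a:np.array([[np.cos(a),-np.sin(a),0],[np.sin(a),np.cos(a),0],[0,0,1]])
def Ry(a): return np.array([[np.cos(a),0,np.sin(a)],[0,1,0],[-np.sin(a),0,np.cos(a)]])
p=np.array([.4875,.2212,.0774]);R0=Rz(-.1124)@Ry(-.3587)
c=read_camera('wrist')
def fit(o,name):
    # o in 4x crop coords: front bottom L,R ; front top L,R ; rib foot L,R ; side L,R
    o=(np.array(o)+.5)/4-.5+[230,130]
    L=[(.05,.03,0),(.05,-.03,0),(.05,.03,.012),(.05,-.03,.012),(.03,.011,.012),(.03,-.011,.012)]
    def M(q,l): return (np.array(l)@(Rz(q[4])@Ry(-q[3])).T+[q[0],q[1],q[2]])@R0.T+p
    def r(q):
        e=(proj(c,M(q,L))-o[:6]).ravel()
        s=[]
        for i,y in ((6,.03),(7,-.03)):
            P=proj(c,M(q,[(.05,y,.012),(-.03,y,.012)])); k=(o[i,1]-P[0,1])/(P[1,1]-P[0,1]); s.append(P[0,0]+k*(P[1,0]-P[0,0])-o[i,0])
        return np.r_[e,s]
    s=least_squares(r,np.zeros(5),x_scale=[.01]*5); J=np.linalg.inv(s.jac.T@s.jac)
    print(name,'dx,dy,dz mm',np.round(s.x[:3]*1000,1),'dtilt,dyaw deg',np.round(np.degrees(s.x[3:]),2),'sig/px',np.round(np.sqrt(np.diag(J))*[1000,1000,1000,57,57],2),'res',np.round(r(s.x),1))
fit(json.loads(sys.argv[1]),'caul')
E
python3 tilt.py '[[66,220],[642,220],[60,273],[651,273],[258,448],[455,448],[103,590],[607,590]]'
```

```text
caul dx,dy,dz mm [-1.2 -0.   2.1] dtilt,dyaw deg [-0.22  0.04] sig/px [0.53 0.26 1.15 1.46 0.34] res [ 1.9  0.7 -1.4  0.6 -1.2  1.   1.2  0.9 -1.1 -1.8  0.6 -1.9 -1.2  1.2]
```

```bash
python3 -m creep '[0.1,0,0,0,0, 0.1,0,0,0,0]' 8;
```

```text
time: 14.32
tool_pos: [0.4787, 0.2224, 0.118]
tool_rot: [3.139, 0.017, -0.112]
contact_force: [-1.8, 1.7, 4.0]
opening: 0.022
```

```bash
python3 -m creep '[0.1,0,0,0,0, 0.1,0,0,0,0,0.1,0,0,0,0]'; python3 -c "
from h import *
for i in range(2):
    c=read_camera('wrist'); s=telemetry.observe(); print(s['contact_force'],s['torque'])
cv2.imwrite('pics/f2.png',cv2.resize(c['image'][130:290,230:410,::-1],None,fx=4,fy=4,interpolation=cv2.INTER_NEAREST))
"
```

```text
time: 14.7
tool_pos: [0.4787, 0.2224, 0.118]
tool_rot: [3.138, 0.017, -0.112]
contact_force: [-2.3, 0.5, 5.1]
opening: 0.0224
[-2.99020272  0.1653696   4.9158306 ] [ 0.05571762  0.34634302 -0.05138598]
[-1.63308712 -0.46656465  5.88981903] [ 0.09421303  0.33966751 -0.02632518]
```

```bash
python3 -m creep '[0.1,0,0,0,0, 0.1,0,0,0,0,0.1,0,0,0,0]' 4;  python3 -c "
from h import *
s=telemetry.observe(); print(s['contact_force'],s['torque'])"
```

```text
time: 15.18
tool_pos: [0.4787, 0.2224, 0.118]
tool_rot: [3.138, 0.017, -0.112]
contact_force: [-1.9, 0.7, 5.4]
opening: 0.0217
[-1.85960597  0.71831959  5.37571058] [ 0.03459407  0.37254114 -0.02704931]
```

```bash
python3 -m creep '[0.1,0.0003,0,-0.001,0, 0.1,0,0,0,0]';  python3 -c "
from h import *
s=telemetry.observe(); print(s['contact_force'],s['torque'])"
```

```text
time: 15.42
tool_pos: [0.4789, 0.2224, 0.1175]
tool_rot: [3.138, 0.017, -0.112]
contact_force: [-0.5, 1.4, 2.7]
opening: 0.0218
[-0.53180897  1.41279583  2.6701895 ] [ 0.11570782  0.24960067 -0.07124447]
```

```bash
python3 -m creep '[0.1,0,0,0,0, 0.1,0,0,0,0, 0.1,0.0003,0,-0.0012,0, 0.1,0,0,0,0]' 12;  python3 -c "
from h import *
s=telemetry.observe(); print(s['contact_force'],s['torque'])
c=read_camera('wrist')
cv2.imwrite('pics/f3.png',cv2.resize(c['image'][130:290,230:410,::-1],None,fx=4,fy=4,interpolation=cv2.INTER_NEAREST))"
```

```text
time: 15.92
tool_pos: [0.4789, 0.2224, 0.1175]
tool_rot: [3.138, 0.017, -0.112]
contact_force: [0.5, 0.8, -2.1]
opening: 0.0218
[ 0.46860835  0.82195203 -2.06598563] [0.04722253 0.00697332 0.01067488]
```

View pics/f3.png

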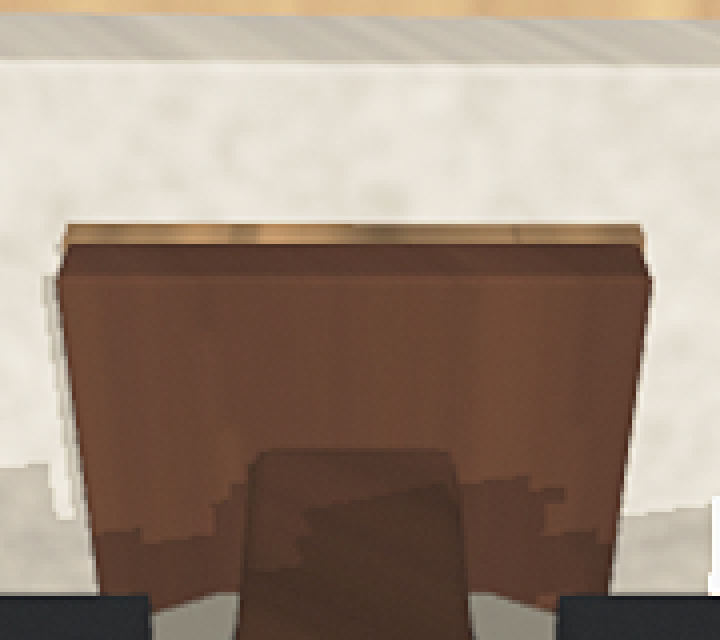

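```bash
python3 -m creep '[0.1,0.0005,0,-0.0015,0]';  python3 -c "
from h import *
s=telemetry.observe(); print(s['contact_force'],s['torque'])
c=read_camera('wrist')
s=telemetry.observe(); print(s['contact_force'],s['torque'])"
```

```text
time: 16.1
tool_pos: [0.479, 0.2224, 0.1174]
tool_rot: [3.138, 0.018, -0.112]
contact_force: [-10.4, -1.5, 27.4]
opening: 0.0221
[-10.43920986  -1.54813601  27.35618088] [-0.34069805  1.80672614 -0.06108026]
[-7.32960968 -0.80241947 18.03808934] [-0.21145983  1.33003693 -0.00386853]
```

```bash
python3 -m creep '[0.1,0,0,0,0]';  python3 -c "
from h import *
for i in range(3):
  s=telemetry.observe(); print(s['time'],s['contact_force'],s['torque'],s['opening'],s['tool_pos'])
  c=read_camera('wrist')"
```

```text
time: 16.27
tool_pos: [0.4789, 0.2224, 0.1175]
tool_rot: [3.138, 0.018, -0.111]
contact_force: [0.4, -0.0, -1.1]
opening: 0.022
16.275 [ 0.35434    -0.04203809 -1.13181882] [ 0.05665669 -0.01149549 -0.07857455] 0.02204919743522014 [0.47891434 0.22238928 0.11747272]
16.325 [-3.08895707 -1.1387927   6.89353595] [-0.08221419  0.51405729  0.0140104 ] 0.022313567653371353 [0.47897721 0.22237433 0.11742315]
16.375 [-3.09553216  0.3296843   6.07329365] [-0.02659658  0.48696795 -0.01880109] 0.02189899546181112 [0.47897421 0.22235713 0.11742133]
```

```bash
python3 look.py g; python3 -c "
from h import *
for i in range(6):
  c=read_camera('wrist'); s=telemetry.observe(); print(s['time'],s['contact_force'],s['torque'])
cv2.imwrite('pics/g2.png',cv2.resize(c['image'][130:290,230:410,::-1],None,fx=4,fy=4,interpolation=cv2.INTER_NEAREST))"
```

```text
[0.47897316 0.22237717 0.1174268 ] [ 3.13815358  0.01773814 -0.11155469] [-2.00242372 -0.86748604  6.77627386] 0.02171472169471966
16.625 [-2.20173715  0.39321592  6.30380605] [-0.03395376  0.45926407 -0.04733956]
16.675 [-2.4629764  -0.32745188  7.13181932] [0.00551308 0.49289304 0.02233307]
16.725 [-3.34480481 -0.21235115  6.46232012] [-0.0308399   0.45930516 -0.01066617]
16.775 [-2.68759887  0.68201464  6.18090283] [-0.01995181  0.44548614 -0.05615377]
16.825 [-3.45859729 -0.16620765  6.63653569] [ 0.01006168  0.48982726 -0.0056131 ]
16.875 [-2.25225202 -0.51983097  6.62604007] [-0.05448655  0.44574529 -0.02918866]
```

View pics/g_wrist.png

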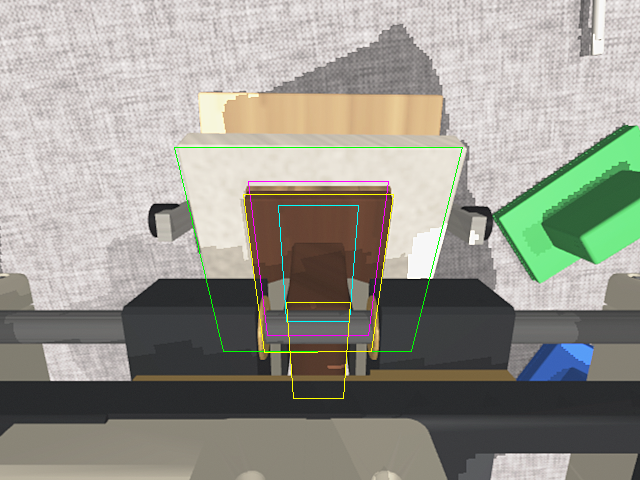

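View pics/g2.png

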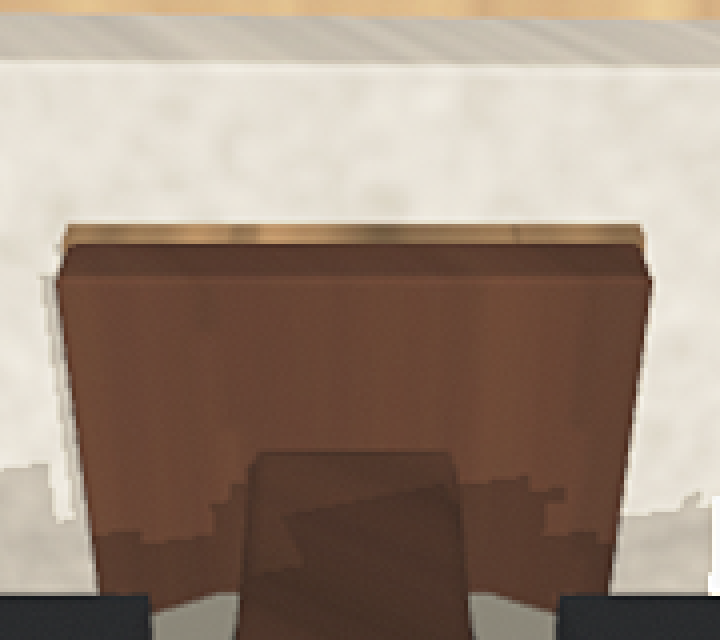

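View pics/g_scene.png

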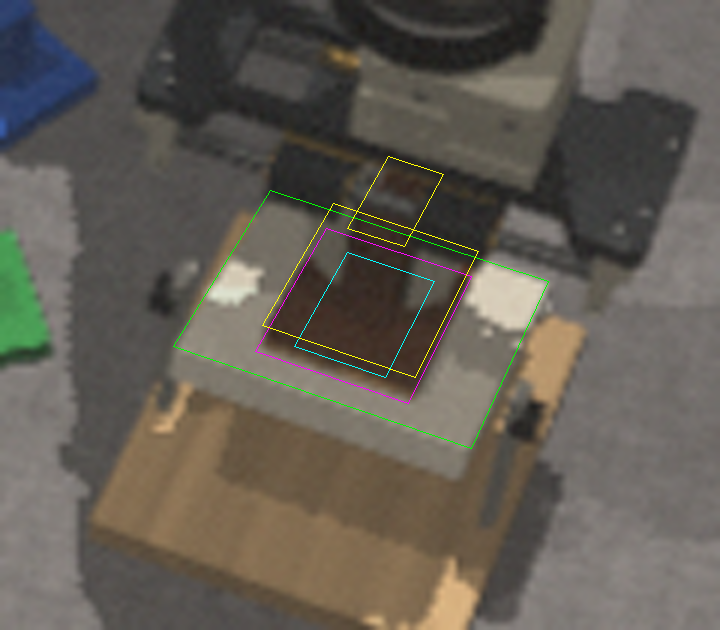

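```bash
python3 tilt.py '[[66,224],[642,224],[59,277],[652,277],[258,452],[456,452],[101,590],[609,590]]'; python3 -c "
from h import *
c=read_camera('scene'); save(c,'s9'); s=telemetry.observe(); print(s['time'],s['contact_force'])"
```

```text
caul dx,dy,dz mm [-1.4 -0.1  2.4] dtilt,dyaw deg [-0.65  0.07] sig/px [0.52 0.26 1.15 1.47 0.35] res [ 1.8  0.7 -1.3  0.6 -1.1  1.   1.2  0.8 -1.1 -1.7  0.4 -1.8 -1.1  1.1]
16.975 [-1.53574659 -0.96961907  5.72960069]
```

View pics/s9.png

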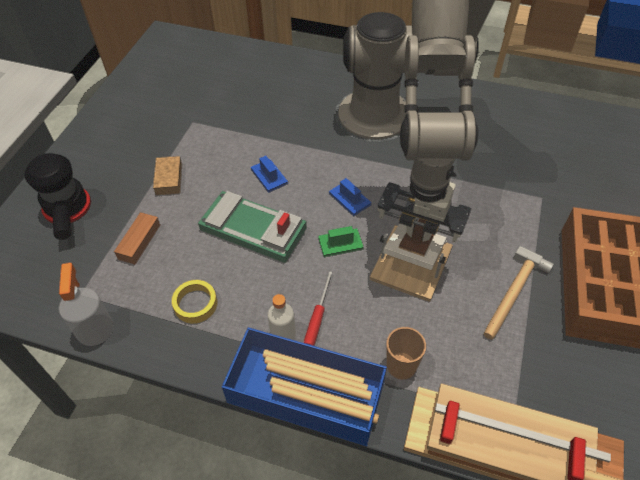

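The final picture shows the vise jaw still open, with its handle at about (284,222). The caul is on the jig's face at about (415,245), and nothing else has moved. The push is steady, so I am handing in.

```bash
python3 -c "
from h import *
print(workorder.hand_in()); s=telemetry.observe(); print(s['time'],s['contact_force'],s['opening'])"
```

```text
the job is handed in; nothing more can be done
None
the job is handed in; nothing more can be done
```

The job is handed in with the caul still gripped by its rib and pressed on the veneer patch. I opened the vise jaw by about 55 mm and left it open. Then I lifted the caul out, set its front edge on the slope, let it pivot in the grip until it lay flat, and kept pressing. It took about 17 s.

**Last checks**
- **Position:** the caul is about 1.4 mm down-slope of the patch centre and 0.1 mm off sideways. The sole overlaps the patch by about 12 mm at each end, so it covers it.
- **Tilt and yaw:** tilt is within 0.7° of the slope I measured, though the camera fit is only good to about 1.5°. Yaw is within 0.1°.
- **Push:** held steady at about 8–9 N square to the face, with a 12 N grip.
- **Other things:** the last overall picture shows the rest of the bench as it was.

**What didn't go cleanly**
- One pressing step briefly read 27 N upward (about 31 N square to the face) before I eased it off. That is under the 40 N and 120 N limits, but harder than a light press.
- For a moment I dropped the grip to 4 N so the caul could settle flat, and the press then fell away to nothing before I brought it back.
- The camera fit puts the sole 2.4 mm above the modelled face, while the force shows solid contact; I put that down to camera calibration.
- The moment reading didn't fit being taken at the TCP, so I did not use it as proof that the sole is flush.

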